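Square a circuit board into the corner of a test fixture with a pusher

TASK

Pick up the pusher and use it to nudge the circuit board across the fixture plate until its edges lie flat against both blue fences, with the orange-marked corner of the board in the fences' corner and no gap left. Move the board only with the pusher, gently: neither the gripper nor the arm may touch it. Then stand the pusher upright back on its blue-rimmed pad and let go, leaving the other things on the bench where they are.

Things in the scene. Friction and masses are not known exactly. Their poses are not given: they have to be found in the camera images.
- fixture: Fixed aluminium plate, 240 (x) x 280 (y) x 12 mm thick, with two dark-blue fences 12 mm wide standing 15 mm above the plate's top, one along its whole +x edge and one along its +y edge, meeting in a square corner. Origin: centre of its underside, on the bench; z up. Its position and yaw (within 0.35 rad) vary.
- fence_corner (a point): The inner corner where the two fences' inner faces meet, on the plate's top, 12 mm above the bench; 108 mm in x and 128 mm in y from the fixture's origin. Axes as the fixture's: the fences' inner faces are the planes x = 0 and y = 0 here, and the open plate lies towards -x and -y.
- board: Loose green circuit board, metal-backed, 100 (x) x 140 (y) x 8 mm, 0.2 kg, flat on the plate; components up to 12 mm higher, 10 mm or more in from the edges. Origin: centre of underside. Starts 8 to 70 mm short of both fences, within 0.25 rad of the fixture's yaw. Its 140 mm +x edge belongs against the +x fence, its 100 mm +y edge against the +y fence. Orange angle printed at its +x +y corner.
- board_a (a point): Underside of the board's orange-marked corner, +50 mm x, +70 mm y from the board's origin; it belongs at fence_corner.
- board_b (a point): Underside of the board's corner at +50 mm x, -70 mm y (other end of the edge for the +x fence).
- board_c (a point): Underside of the board's corner at -50 mm x, +70 mm y (other end of the edge for the +y fence).
- pusher: Loose hand pusher, 110 mm tall, about 0.18 kg: an orange foot 50 x 50 x 25 mm high with flat upright faces and, above it, a black square grip 24 x 24 mm, centred, from 25 to 110 mm height. Origin: centre of the foot's underside; z up; foot and grip faces are square to its x and y. Stands upright on the pad at the start.
- pusher_grip (a point): Point on the grip's axis, 85 mm above the foot's underside (25 mm below the top), to grasp from above across two opposite faces (24 mm wide).
- pad: Fixed blue pad with a black rubber centre, 110 x 110 x 4 mm thick, where the pusher stands, to the left or right of the fixture. Origin: centre of its underside, on the bench; x and y along its sides.
- parts_bin: Bystander: loose open red bin 100 x 90 x 55 mm high, on the other side of the fixture from the pad. Origin: centre of underside.
- multimeter: Bystander: yellow multimeter lying on its back, 170 (x) x 85 (y) x 36 mm (dial to 44 mm), beyond the fixture. Origin: centre of underside.
- spool: Bystander: blue wire spool standing on end, 60 mm diameter, 50 mm high, beyond the fixture. Origin: centre of underside.
Things that resemble listed ones, but are neither listed nor needed, are in the scene too. There is more than one size of the pusher; the one meant has the size given above.

How it is judged:
By the outcome, as a careful person would: the job done as asked, in the order asked, and still so for the second after the job is handed in, with the robot touching nothing.
It also fails if it takes over 58 s, if anything falls off the work surface, if the arm or the gripper's body presses on something with over 40 N, if the wrist force passes 120 N, or if a joint passes its speed limit or range.

ROBOT

A 6-joint arm with a two-finger parallel gripper is mounted at the origin on the work surface. World frame = base frame: x ahead of the robot, y to its left, z up, the work surface at z = 0. Lengths are in m, angles in rad, forces in N, time in s.
With the tool pointing down it reaches from about 0.425 to 0.95 m from the base axis. Payload 3.5 kg.
Tool frame: the origin (TCP) lies at the very end of the fingers, on their centre line; the grasp point (between the pads) lies 19 mm behind it; z points along the fingers, y is the direction in which the jaws open and shut (so a half turn about z gives the same grasp; the last joint's range is limited). The gripper opens to 85 mm and grips with 20 to 120 N. Pads are 22 mm wide; open, the fingers measure 114 mm over their backs; the gripper's body (76 mm by 85 mm) begins 54 mm behind the grasp point. The pads swing forward as they close: fully open they stand 13 mm farther back than shut.
Start: joints at [1.144, 0.286, 1.577, -0, 1.279, -0.15], TCP at [0.184, 0.649, 0.231] pointing down, gripper open.
Joint ranges: [-2.77, 2.77], [-0.9, 2.22], [0.21, 2.48], [-1.53, 4.67], [0.24, 2.81], [-2.84, 2.84]. Speed limits (rad/s): [2.79, 2.79, 3.14, 3.14, 3.14, 3.14].

INTERFACE

Orientations are given as a unit quaternion [x, y, z, w].
In Python, from plant import ctrl, eyes, ticket gives the robot as it stands.
- The arm moves only by the tool send_rows, never from a script. Its arguments are lists of equal length, an entry for each row: "translation": the shift along the tool's x, y, z in units of 30 mm (1.0 is 30 mm), a list of three; "rotation": the turn, a rotation vector about the tool's x, y, z in units of 5 degrees (1.0 is 5 degrees), a list of three; "grip": the finger opening in mm, from 0 to 85.4. A call has 1 to 5 rows; each row shifts and turns the commanded pose from where the row before left it, along the tool's axes as they then stand; what a row does not reach is not made up. A row lasts 1/8 s, in which the tool goes at most 62.5 mm and 10.7 degrees, less where a joint would pass 70% of its speed; a pose out of reach is approached as far as the arm can. A call is refused whole if a number of a shift passes 1 or a number of a turn 1, either way. A call with a gripper value outside its range is refused whole. The fingers move at their own pace and stop on an object; "squeeze" is the grip in N (left out, the last holds). Time passes only in rows, so rows that do not move let the fingers close. It gives the time, the measured TCP pose, the force and the opening at its end, in the units of the state.
- ctrl.get_state(): the state, without advancing time (a new reading comes with each control period).
- eyes.read_camera(name): name is "scene" or "top"; returns a dict with "image" (384x512x3 uint8, blue, green, red), "mtx" (3x3 intrinsics, pixels), "xyz" and "orientation" of the camera in the world. Camera axes: x right, y down, z forward; pixel columns grow to the right and rows downward; lengths in m; the calibration is good to about 2 mm. A picture is of the moment at which its call begins. There is no depth.
- ticket.sign_off(): hands the job in, once; it reports no verdict.
The state is a dict: "time": time; "qpos": joint angles; "dq": joint speeds; "joint_efforts": joint torques, N m; "eef_pos": TCP position; "tcp_rot": TCP orientation; "contact_force": force on the tool from outside, world axes, zero at the start; "wrist_torque": the same for the moment, N m; "opening": opening from 0.0 (shut) to 1.0 (fully open).
Only numpy, scipy, OpenCV 4.12 (cv2) and the standard library are available. Lean on these libraries where they do the work, as an engineer would, in place of code of your own. Each camera call takes 0.05 s, during which the arm holds its last target. There are 200 camera calls.

## Working session

There is one attempt and no reset: what is moved stays moved. The work goes in short steps, Python scripts to look and compute and a tool call to move; the robot and the scene stay as the last step left them, time stands still between calls to the robot, and variables do not carry over. Pictures are saved under pics/ and viewed, about 8 in all and at most 12, crops included, and the job is handed in when it is done.

Besides the shell and the picture viewer there is one more tool, called as name(argument=value, ...), one argument or row to a line, values as JSON. send_rows: Moves the arm, as the interface text tells. Its arguments: {"type":"object","properties":{"translation":{"type":"array"},"rotation":{"type":"array"},"grip":{"type":"array"},"squeeze":{"type":"number"}},"required":["translation","rotation","grip"]}

```bash
ls; mkdir -p pics
python3 - <<'E'
from plant import ctrl,eyes
import cv2,numpy as np
print(ctrl.get_state())
for n in("top","scene"):
    d=eyes.read_camera(n); cv2.imwrite(f"pics/{n}0.png",d["image"]); print(n,d["mtx"].tolist(),d["xyz"],d["orientation"])
E
```

```text
pics
{'time': 0.0, 'qpos': array([ 1.14399232e+00,  2.87138117e-01,  1.57817925e+00, -2.86677948e-05,
        1.27861600e+00, -1.49979047e-01]), 'dq': array([-0.00175908,  0.00032545,  0.00084651, -0.00010614,  0.00232523,
        0.00203582]), 'joint_efforts': array([ 1.92110841e-03, -4.05957055e+01, -2.92636818e+01, -6.15875069e-05,
        5.45673989e-03, -3.39186194e-06]), 'eef_pos': array([0.18416663, 0.6487015 , 0.22996434]), 'tcp_rot': array([ 1.37966753e-01,  9.90436169e-01, -1.12592528e-03, -3.19706520e-04]), 'contact_force': array([-0.52524001, -0.07389415, -0.98530229]), 'wrist_torque': array([0.04350611, 0.02362487, 0.01154604]), 'opening': 0.9999287989045148}
top [[405.6214694881084, 0.0, 250.41834813138794], [0.0, 405.6214694881084, 187.1531250710909], [0.0, 0.0, 1.0]] [0.43237619 0.00834151 1.19003748] [ 0.7080349  -0.70255636  0.05852632 -0.04093668]
scene [[490.19140410506805, 0.0, 259.0048883355313], [0.0, 490.19140410506805, 191.26965891303462], [0.0, 0.0, 1.0]] [1.27058499 0.74686283 0.80402614] [ 0.32564803  0.82414251 -0.43388205 -0.16275396]
```

View pics/top0.png

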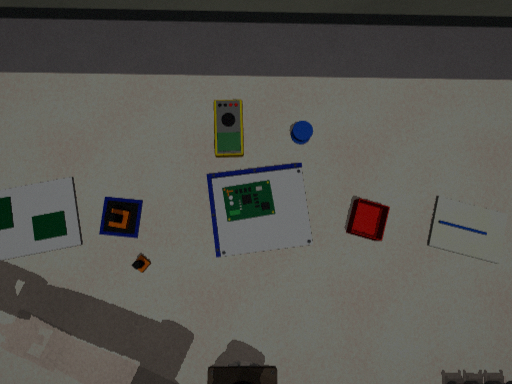

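View pics/scene0.png

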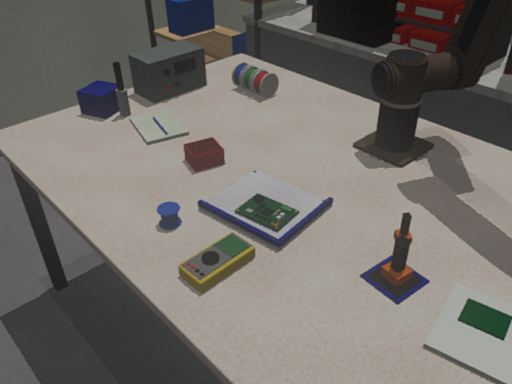

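The top view has +x up and +y left. It shows the fixture at (260,210) with the board on it, the pad and pusher at (121,217), and a small decoy pusher at (142,263). The bin is at (368,219), the multimeter at (229,128) and the spool at (301,132). The scene view shows the same layout, with the pusher on the pad at (400,265).

```bash
cat > h.py <<'E'
import cv2,numpy as np
from scipy.spatial.transform import Rotation as R
from plant import ctrl,eyes
def cam(n):
    d=eyes.read_camera(n); return d
def ray(d,uv,z):
    uv=np.atleast_2d(uv).astype(float)
    v=np.c_[uv,np.ones(len(uv))]@np.linalg.inv(d["mtx"]).T@R.from_quat(d["orientation"]).as_matrix().T
    c=np.array(d["xyz"]); z=np.broadcast_to(z,len(uv))
    return c+v*((z-c[2])/v[:,2])[:,None]
def proj(d,p):
    q=(np.atleast_2d(p)-d["xyz"])@R.from_quat(d["orientation"]).as_matrix()
    q=q@np.array(d["mtx"]).T; return q[:,:2]/q[:,2:]
def crop(d,x0,y0,w,h,s,name,gain=1.8):
    im=cv2.resize(d["image"][y0:y0+h,x0:x0+w],None,fx=s,fy=s,interpolation=cv2.INTER_CUBIC)
    cv2.imwrite(name,np.clip(im*gain,0,255).astype(np.uint8))
E
python3 - <<'E'
from h import *
d=cam("top"); e=cam("scene")
crop(d,90,150,240,120,3,"pics/a.png"); 
a=cv2.imread("pics/a.png")
crop(e,180,150,260,160,3,"pics/b.png")
hsv=cv2.cvtColor(d["image"],cv2.COLOR_BGR2HSV)
def comps(m,nm,z):
    n,l,s,c=cv2.connectedComponentsWithStats(m)
    for i in range(1,n):
        if s[i,4]>40 and 80<c[i,0]<420 and c[i,1]>80:
            r=cv2.minAreaRect(np.argwhere(l==i)[:,::-1].astype(np.float32))
            b=cv2.boxPoints(r); print(nm,s[i],c[i].round(1),b.round(1).tolist(),ray(d,b,z)[:,:2].round(3).tolist())
comps(cv2.inRange(hsv,(100,120,30),(130,255,255)),"blue",0.027)
comps(cv2.inRange(hsv,(45,90,20),(85,255,255)),"green",0.02)
comps(cv2.inRange(hsv,(5,150,80),(20,255,255)),"orange",0.029)
comps(cv2.inRange(hsv,(0,0,120),(180,60,255)),"white",0.012)
E
```

```text
blue [291 121  22  23 389] [301.4 131.9] [[287.3999938964844, 138.1999969482422], [297.79998779296875, 117.4000015258789], [315.3999938964844, 126.19999694824219], [305.0, 147.0]] [[0.744, -0.129], [0.809, -0.16], [0.782, -0.212], [0.718, -0.18]]
blue [207 163  95  94 713] [235.4 191.2] [[205.6999969482422, 174.0], [300.8999938964844, 162.3000030517578], [311.0, 244.60000610351562], [215.89999389648438, 256.29998779296875]] [[0.635, 0.11], [0.672, -0.168], [0.434, -0.194], [0.399, 0.076]]
blue [100 197  42  40 465] [121.  216.5] [[99.19999694824219, 233.1999969482422], [103.4000015258789, 195.8000030517578], [141.8000030517578, 200.10000610351562], [137.60000610351562, 237.5]] [[0.462, 0.406], [0.568, 0.401], [0.557, 0.291], [0.451, 0.298]]
green [217 132  24  19 410] [228.5 141.1] [[216.5, 133.0], [238.89999389648438, 131.3000030517578], [240.3000030517578, 149.39999389648438], [217.89999389648438, 151.10000610351562]] [[0.759, 0.081], [0.766, 0.015], [0.711, 0.01], [0.705, 0.076]]
green [ 223  180   52   41 1306] [248.4 200.8] [[221.8000030517578, 187.5], [269.1000061035156, 179.60000610351562], [274.6000061035156, 212.89999389648438], [227.3000030517578, 220.8000030517578]] [[0.596, 0.063], [0.621, -0.075], [0.524, -0.091], [0.5, 0.046]]
orange [109 211  20  18 133] [120.6 221.1] [[108.30000305175781, 225.3000030517578], [111.80000305175781, 208.1999969482422], [128.3000030517578, 211.5], [124.9000015258789, 228.60000610351562]] [[0.484, 0.381], [0.533, 0.374], [0.524, 0.327], [0.475, 0.334]]
orange [138 259  12  13  51] [144.1 265.7] [[136.8000030517578, 268.6000061035156], [144.1999969482422, 258.70001220703125], [149.39999389648438, 262.5], [141.89999389648438, 272.3999938964844]] [[0.364, 0.296], [0.392, 0.276], [0.381, 0.262], [0.354, 0.281]]
```

View pics/a.png

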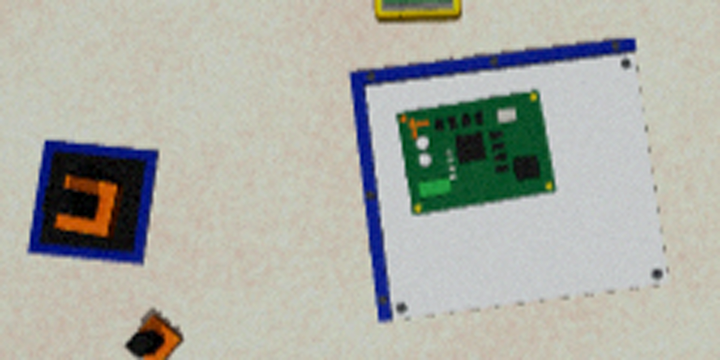

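View pics/b.png

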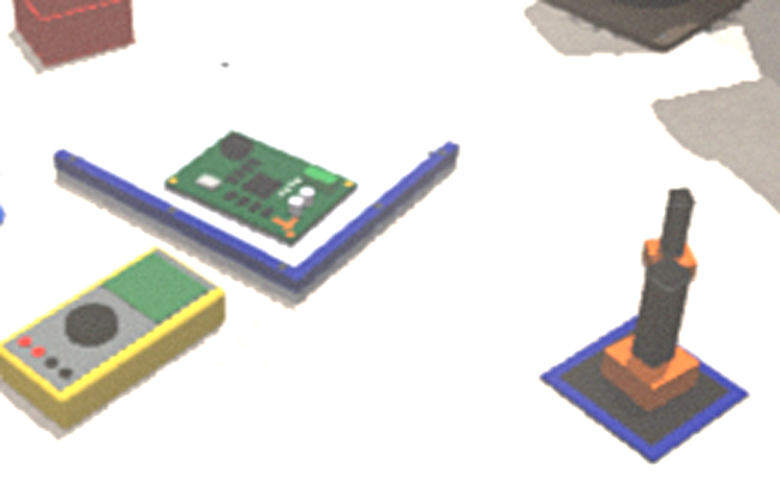

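The top crop shows the fence corner at about crop (365,85). The board sits inside it with its orange mark at the upper left. The pusher is on the pad with its grip leaning left in perspective. The scene crop confirms the tall pusher is on the pad and the small decoy is behind it. Next I'll fit the edges precisely.

```bash
cat >> h.py <<'E'
def contour(img,lo,hi,s=4):
    im=cv2.resize(img,None,fx=s,fy=s,interpolation=cv2.INTER_CUBIC)
    m=cv2.inRange(cv2.cvtColor(im,cv2.COLOR_BGR2HSV),lo,hi)
    c,_=cv2.findContours(m,cv2.RETR_LIST,cv2.CHAIN_APPROX_NONE)
    return (np.vstack([k for k in c if len(k)>30])[:,0]+.5)/s-.5
BLUE=((100,110,25),(130,255,255)); GREEN=((40,70,15),(90,255,255)); ORANGE=((3,130,60),(22,255,255))
def edge(d,c,A,B,z,tol=2.5,lo=.1,hi=.9):
    """fit contour points near world segment A-B at height z -> world line (point,dir), n, rms(m)"""
    for t in (tol,tol,tol/2):
        a,b=proj(d,np.c_[np.array([A,B]),[z,z]]); u=(b-a)/np.linalg.norm(b-a); n=np.array([-u[1],u[0]])
        s=(c-a)@u/np.linalg.norm(b-a); o=(c-a)@n
        k=c[(s>lo)&(s<hi)&(abs(o)<t)]
        w=ray(d,k,z)[:,:2].astype(np.float32)
        vx,vy,x,y=cv2.fitLine(w,cv2.DIST_HUBER,0,.001,.001).ravel()
        v=np.array([vx,vy]); p=np.array([x,y])
        v=v*np.sign(v@(np.array(B)-A)); A,B=p+v*(v@(A-p)),p+v*(v@(B-p))
    r=(w-p)@np.array([-v[1],v[0]])
    return p,v,len(k),r.std()
def meet(l,m):
    t=np.linalg.solve(np.c_[l[1],-m[1]],m[0]-l[0]); return l[0]+l[1]*t[0]
def rectpts(o,yaw,P):
    c,s=np.cos(yaw),np.sin(yaw); return np.array(o)+np.array(P)@np.array([[c,s],[-s,c]])
def ang(l,ref):  # yaw given ref angle of edge direction
    return (np.arctan2(l[1][1],l[1][0])-ref+np.pi)%(2*np.pi)-np.pi
def fence(d,FC=(.613,.097),yaw=.135):
    c=contour(d["image"],*BLUE); o={}
    P=rectpts(FC,yaw,[(0,0),(0,-.25),(-.2,0)])
    lx=edge(d,c,P[0],P[1],.012); ly=edge(d,c,P[0],P[2],.012)
    Q=rectpts(FC,yaw,[(.012,.012),(.012,-.25),(-.2,.012)])
    mx=edge(d,c,Q[0],Q[1],.027); my=edge(d,c,Q[0],Q[2],.027)
    for n,l in(("in x",lx),("in y",ly),("out x",mx),("out y",my)): print(n,l[2],round(l[3]*1e3,2),"yaw",round(ang(l,-np.pi/2 if n[-1]=="x" else np.pi),4))
    print("inner corner",meet(lx,ly).round(4),"outer-12mm corner",rectpts(meet(mx,my),yaw,[(-.012,-.012)]).round(4))
    return meet(lx,ly)
def board(d,A,yaw):
    c=contour(d["image"],*GREEN); P=rectpts(A,yaw,[(0,0),(0,-.14),(-.1,-.14),(-.1,0)])
    L=[edge(d,c,P[i],P[(i+1)%4],.020) for i in range(4)]
    for l,r in zip(L,(-np.pi/2,np.pi,np.pi/2,0)): print("edge",l[2],round(l[3]*1e3,2),"yaw",round(ang(l,r),4))
    C=[meet(L[i-1],L[i]) for i in range(4)]; print("corners",np.round(C,4).tolist()); return C
E
python3 - <<'E'
from h import *
d=cam("top"); e=cam("scene")
for x in(d,): fence(x); board(x,(.596,.063),.18)
print("scene"); 
try: fence(e)
except Exception as q: print(q)
try: board(e,(.596,.063),.18)
except Exception as q: print(q)
for n,x in(("top",d),("scene",e)):
    # pad rim at z=.004
    hsv=cv2.cvtColor(x["image"],cv2.COLOR_BGR2HSV)
    for nm,C,z,lo in(("pad",BLUE,.004,None),("foot",ORANGE,.029,None)):
        m=cv2.inRange(hsv,*C); k,l,s,c=cv2.connectedComponentsWithStats(m)
        q=proj(x,[[.51,.35,z]])[0]
        i=min(range(1,k),key=lambda i:np.hypot(*(c[i]-q))+(999 if s[i,4]<40 else 0))
        h=cv2.convexHull(np.argwhere(l==i)[:,::-1].astype(np.int32))
        ap=cv2.approxPolyDP(h,2.5,True)[:,0]
        print(n,nm,s[i],ap.tolist(),ray(x,ap,z)[:,:2].round(4).tolist())
E
```

```text
Traceback (most recent call last):
  File "h.py", line 44, in fence
    lx=edge(d,c,P[0],P[1],.012); ly=edge(d,c,P[0],P[2],.012)
  File "h.py", line 30, in edge
    vx,vy,x,y=cv2.fitLine(w,cv2.DIST_HUBER,0,.001,.001).ravel()
              ~~~~~~~~~~~^^^^^^^^^^^^^^^^^^^^^^^^^^^^^^
cv2.error: OpenCV(4.12.0) /io/opencv/modules/imgproc/src/linefit.cpp:50: error: (-215:Assertion failed) count > 0 in function 'fitLine2D_wods'
```

```bash
sed -i 's/FC=(.613,.097)/FC=(.625,.097)/' h.py
cat > m.py <<'E'
from h import *
d=cam("top"); e=cam("scene")
for nm,x in(("top",d),("scene",e)):
    print(nm)
    for f in (lambda:fence(x),lambda:board(x,(.598,.063),.18)):
        try: f()
        except Exception as q: print("fail",str(q)[:60])
for n,x in(("top",d),("scene",e)):
    hsv=cv2.cvtColor(x["image"],cv2.COLOR_BGR2HSV)
    for nm,C,z in(("pad",BLUE,.004),("foot",ORANGE,.029)):
        m=cv2.inRange(hsv,*C); k,l,s,c=cv2.connectedComponentsWithStats(m)
        q=proj(x,[[.51,.35,z]])[0]
        i=min(range(1,k),key=lambda i:np.hypot(*(c[i]-q))+(999 if s[i,4]<40 else 0))
        h=cv2.convexHull(np.argwhere(l==i)[:,::-1].astype(np.int32))
        ap=cv2.approxPolyDP(h,2.,True)[:,0]
        print(n,nm,s[i],ap.tolist(),ray(x,ap,z)[:,:2].round(4).tolist())
E
python3 m.py
```

```text
top
in x 272 0.49 yaw 0.1363
in y 218 0.27 yaw 0.1366
out x 288 0.53 yaw 0.1362
out y 234 0.27 yaw 0.1347
inner corner [0.6269 0.0965] outer-12mm corner [[0.6245 0.0945]]
edge 152 0.35 yaw 0.1734
edge 109 0.56 yaw 0.1773
edge 153 0.3 yaw 0.1754
edge 112 0.58 yaw 0.1738
corners [[0.5966, 0.0627], [0.6205, -0.0741], [0.5237, -0.0914], [0.4994, 0.0456]]
scene
in x 255 2.29 yaw 0.0788
in y 192 2.28 yaw 0.1697
out x 308 2.88 yaw 0.1198
out y 216 2.32 yaw 0.1518
inner corner [0.6249 0.0991] outer-12mm corner [[0.6241 0.0964]]
edge 145 0.97 yaw 0.1685
edge 81 1.24 yaw 0.1677
edge 122 1.1 yaw 0.1943
edge 107 1.55 yaw 0.1963
corners [[0.595, 0.0641], [0.6176, -0.0686], [0.5262, -0.084], [0.5008, 0.0454]]
top pad [100 197  42  41 491] [[141, 200], [136, 237], [100, 233], [105, 197]] [[0.5597, 0.2987], [0.4523, 0.3084], [0.4631, 0.4119], [0.5675, 0.4034]]
top foot [108 208  21  21 190] [[128, 212], [125, 228], [108, 225], [112, 208]] [[0.5223, 0.3279], [0.477, 0.3341], [0.4851, 0.3822], [0.5334, 0.3736]]
scene pad [361 256  68  47 369] [[428, 281], [396, 302], [361, 275], [391, 256]] [[0.4639, 0.416], [0.5686, 0.4029], [0.5575, 0.301], [0.4545, 0.3107]]
scene foot [382 262  31  18 193] [[412, 271], [397, 279], [382, 266], [390, 262], [406, 266]] [[0.4875, 0.3852], [0.5327, 0.3766], [0.5225, 0.3298], [0.4985, 0.3345], [0.4834, 0.367]]
```

```bash
cat >> h.py <<'E'
def go(x,y,z,yang=None):
    """units still to go in tool axes (after turning, if yang given) & turn about tool z"""
    s=ctrl.get_state(); M=R.from_quat(s["tcp_rot"]); ya=M.apply([0,1,0]); a=np.arctan2(ya[1],ya[0])
    turn=0 if yang is None else (yang-a+np.pi)%(2*np.pi)-np.pi
    dw=np.array([x,y,z])-s["eef_pos"]
    print("t",round(s["time"],2),"pos",s["eef_pos"].round(4),"yang",round(a,4),"F",s["contact_force"].round(2),"open",round(s["opening"]*85.4,1))
    print(" before turn",(M.inv().apply(dw)/.03).round(3),"after turn",((R.from_rotvec([0,0,turn])*M).inv().apply(dw)/.03).round(3),"turn units",round(-np.degrees(turn)/5,3), "tilt",np.degrees(M.apply([0,0,1])[:2]).round(2))
E
python3 -c "
from h import *
go(.505,.3555,.2,1.391)"
```

```text
t 0.4 pos [0.1844 0.6492 0.2311] yang 1.294 F [ 0.23 -0.02  0.16] open 85.6
 before turn [-12.956  -6.497   1.038] after turn [-12.266  -7.722   1.038] turn units -1.112 tilt [-0.01 -0.02]
```

send_rows(
  translation=[
    [0, 0, 0.25],
    [0, 0, 0.25],
    [-0.94, -0.59, 0.04],
    [-0.94, -0.59, 0.04],
    [-0.94, -0.59, 0.04],
  ],
  rotation=[
    [0, 0, -0.556],
    [0, 0, -0.556],
    [0, 0, 0],
    [0, 0, 0],
    [0, 0, 0],
  ],
  grip=[85, 85, 85, 85, 85],
)

```text
time: 1.02
eef_pos: [0.2587, 0.5813, 0.2127]
tcp_rot: [0.09, 0.996, 0.0, 0.0]
contact_force: [0.6, 0.9, -0.4]
opening: 0.995
```

send_rows(
  translation=[
    [-0.94, -0.59, 0.04],
    [-0.94, -0.59, 0.04],
    [-0.94, -0.59, 0.04],
    [-0.94, -0.59, 0.04],
    [-0.94, -0.59, 0.04],
  ],
  rotation=[
    [0, 0, 0],
    [0, 0, 0],
    [0, 0, 0],
    [0, 0, 0],
    [0, 0, 0],
  ],
  grip=[85, 85, 85, 85, 85],
)

```text
time: 1.65
eef_pos: [0.3818, 0.4689, 0.2069]
tcp_rot: [0.09, 0.996, 0.0, 0.0]
contact_force: [0.3, 0.9, -0.6]
opening: 1.0
```

send_rows(
  translation=[
    [-0.94, -0.59, 0.04],
    [-0.94, -0.59, 0.04],
    [-0.94, -0.59, 0.04],
    [-0.94, -0.59, 0.04],
    [-0.94, -0.59, 0.04],
  ],
  rotation=[
    [0, 0, 0],
    [0, 0, 0],
    [0, 0, 0],
    [0, 0, 0],
    [0, 0, 0],
  ],
  grip=[85, 85, 85, 85, 85],
)

```text
time: 2.28
eef_pos: [0.5048, 0.3566, 0.2009]
tcp_rot: [0.09, 0.996, 0.0, 0.0]
contact_force: [0.2, 0.3, -0.2]
opening: 0.994
```

```bash
python3 -c "
from h import *
go(.505,.3555,.07,1.391)
d=cam('top');crop(d,80,160,120,120,5,'pics/c.png')"
```

```text
t 2.27 pos [0.5048 0.3566 0.2009] yang 1.391 F [ 0.21  0.33 -0.2 ] open 84.9
 before turn [-0.012 -0.036  4.363] after turn [-0.012 -0.036  4.363] turn units 0.0 tilt [0.02 0.01]
```

View pics/c.png

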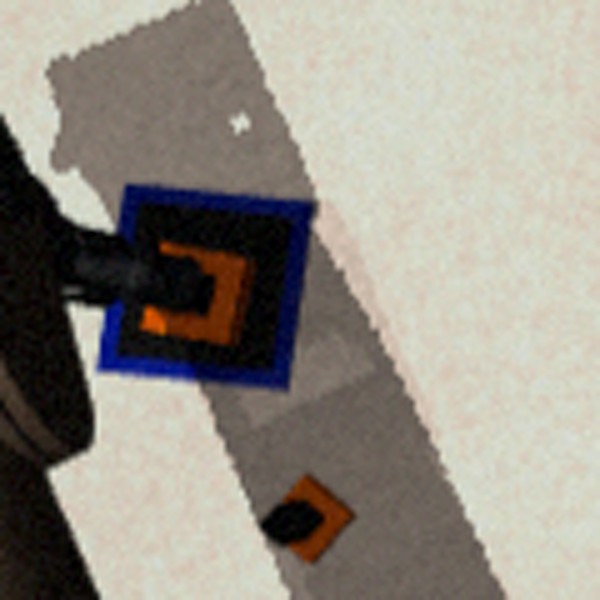

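The crop shows the gripper over the pusher: pad at (205,290), foot at (205,290), decoy well clear at (310,520). I'll descend and grasp.

send_rows(
  translation=[
    [0, -0.03, 0.9],
    [0, 0, 0.9],
    [0, 0, 0.9],
    [0, 0, 0.9],
    [0, 0, 0.75],
  ],
  rotation=[
    [0, 0, 0],
    [0, 0, 0],
    [0, 0, 0],
    [0, 0, 0],
    [0, 0, 0],
  ],
  grip=[85, 85, 85, 85, 85],
  squeeze=80,
)

```text
time: 2.95
eef_pos: [0.5035, 0.3564, 0.0691]
tcp_rot: [0.09, 0.996, -0.0, -0.0]
contact_force: [0.3, -0.3, 0.2]
opening: 0.994
```

send_rows(
  translation=[
    [0, 0, 0],
    [0, 0, 0],
    [0, 0, 0],
    [0, 0, 0],
    [0, 0, 0],
  ],
  rotation=[
    [0, 0, 0],
    [0, 0, 0],
    [0, 0, 0],
    [0, 0, 0],
    [0, 0, 0],
  ],
  grip=[50, 20, 10, 10, 10],
  squeeze=80,
)

```text
time: 3.58
eef_pos: [0.5048, 0.3569, 0.0718]
tcp_rot: [0.09, 0.996, 0.001, 0.001]
contact_force: [-0.1, -1.0, 3.7]
opening: 0.27
```

```bash
python3 -c "
from h import *
go(.505,.3555,.07,1.391)"
```

```text
t 3.58 pos [0.5048 0.3569 0.0718] yang 1.3909 F [-0.11 -1.01  3.71] open 23.0
 before turn [-0.016 -0.045  0.059] after turn [-0.016 -0.045  0.059] turn units -0.001 tilt [0.14 0.07]
```

send_rows(
  translation=[
    [0, 0, -0.3],
    [0, 0, -0.6],
    [0, 0, -0.6],
    [0, 0, -0.6],
    [0, 0, -0.5],
  ],
  rotation=[
    [0, 0, 0],
    [0, 0, -0.9],
    [0, 0, -0.9],
    [0, 0, -0.9],
    [0, 0, -0.92],
  ],
  grip=[10, 10, 10, 10, 10],
)

```text
time: 4.2
eef_pos: [0.5033, 0.3563, 0.1485]
tcp_rot: [-0.069, 0.998, -0.0, -0.001]
contact_force: [-0.2, -0.2, -2.1]
opening: 0.27
```

```bash
python3 -c "
from h import *
go(.4708,-.0267,.15,1.707)"
```

```text
t 4.2 pos [0.5033 0.3563 0.1485] yang 1.7097 F [-0.23 -0.17 -2.05] open 23.1
 before turn [  2.841 -12.493  -0.044] after turn [  2.807 -12.5    -0.044] turn units 0.031 tilt [-0.06 -0.03]
```

send_rows(
  translation=[
    [0.2, -0.89, 0],
    [0.2, -0.89, 0],
    [0.2, -0.89, 0],
    [0.2, -0.89, 0],
    [0.2, -0.89, 0],
  ],
  rotation=[
    [0, 0, 0.03],
    [0, 0, 0],
    [0, 0, 0],
    [0, 0, 0],
    [0, 0, 0],
  ],
  grip=[10, 10, 10, 10, 10],
)

```text
time: 4.82
eef_pos: [0.4911, 0.2192, 0.1477]
tcp_rot: [-0.067, 0.998, -0.0, -0.001]
contact_force: [0.3, -0.4, -1.5]
opening: 0.271
```

send_rows(
  translation=[
    [0.2, -0.89, 0],
    [0.2, -0.89, 0],
    [0.2, -0.89, 0],
    [0.2, -0.89, 0],
    [0.2, -0.89, 0],
  ],
  rotation=[
    [0, 0, 0],
    [0, 0, 0],
    [0, 0, 0],
    [0, 0, 0],
    [0, 0, 0],
  ],
  grip=[10, 10, 10, 10, 10],
)

```text
time: 5.45
eef_pos: [0.4791, 0.0831, 0.1478]
tcp_rot: [-0.067, 0.998, 0.0, -0.001]
contact_force: [0.4, 0.2, -1.6]
opening: 0.273
```

send_rows(
  translation=[
    [0.2, -0.89, 0],
    [0.2, -0.89, 0],
    [0.2, -0.89, 0],
    [0.2, -0.89, 0],
    [0, 0, 0],
  ],
  rotation=[
    [0, 0, 0],
    [0, 0, 0],
    [0, 0, 0],
    [0, 0, 0],
    [0, 0, 0],
  ],
  grip=[10, 10, 10, 10, 10],
)

```text
time: 6.08
eef_pos: [0.4698, -0.0263, 0.148]
tcp_rot: [-0.065, 0.998, 0.0, -0.0]
contact_force: [0.3, 0.9, -2.2]
opening: 0.274
```

```bash
python3 -c "
from h import *
go(.4708,-.0267,.0818,1.707)
d=cam('scene');crop(d,180,100,260,180,3,'pics/d.png',1.3)"
```

```text
t 6.08 pos [ 0.4698 -0.0263  0.148 ] yang 1.7016 F [ 0.32  0.89 -2.2 ] open 23.4
 before turn [-0.032 -0.019  2.206] after turn [-0.032 -0.02   2.206] turn units -0.062 tilt [-0.05  0.01]
```

View pics/d.png

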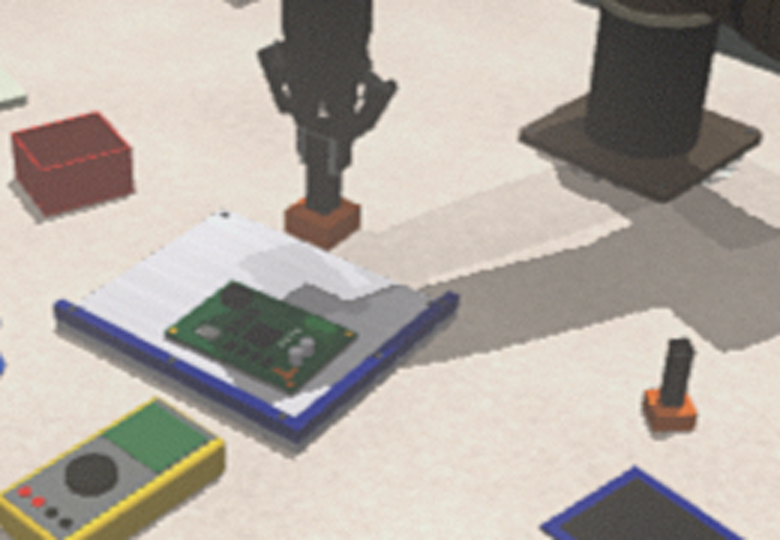

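The pusher hangs upright over the plate behind the board, at crop (320,220), and the decoy is undisturbed. I'll lower it and start the +x push, which is tool −x.

send_rows(
  translation=[
    [0, 0, 0.7],
    [0, 0, 0.7],
    [0, 0, 0.6],
    [0, 0, 0.2],
    [0, 0, 0],
  ],
  rotation=[
    [0, 0, -0.06],
    [0, 0, 0],
    [0, 0, 0],
    [0, 0, 0],
    [0, 0, 0],
  ],
  grip=[10, 10, 10, 10, 10],
)

```text
time: 6.75
eef_pos: [0.4702, -0.0246, 0.0821]
tcp_rot: [-0.07, 0.998, 0.0, -0.0]
contact_force: [0.8, 0.5, -2.6]
opening: 0.271
```

send_rows(
  translation=[
    [-0.15, 0, 0],
    [-0.15, 0, 0],
    [-0.1, 0, 0],
    [-0.1, 0, 0],
    [-0.1, 0, 0],
  ],
  rotation=[
    [0, 0, 0],
    [0, 0, 0],
    [0, 0, 0],
    [0, 0, 0],
    [0, 0, 0],
  ],
  grip=[10, 10, 10, 10, 10],
)

```text
time: 7.38
eef_pos: [0.4879, -0.0226, 0.0821]
tcp_rot: [-0.069, 0.998, 0.0, -0.001]
contact_force: [-1.1, -0.7, -1.2]
opening: 0.273
```

```bash
python3 -c "
from h import *
go(.4708,-.0267,.0818,1.707)
d=cam('top'); C=board(d,(.598,.063),.175)"
```

```text
t 7.38 pos [ 0.4879 -0.0226  0.0821] yang 1.7096 F [-1.05 -0.72 -1.2 ] open 23.3
 before turn [ 0.585 -0.056  0.009] after turn [ 0.585 -0.058  0.009] turn units 0.03 tilt [-0.08  0.01]Traceback (most recent call last):
  File "<string>", line 4, in <module>
    d=cam('top'); C=board(d,(.598,.063),.175)
                    ~~~~~^^^^^^^^^^^^^^^^^^^^
  File "h.py", line 52, in board
    L=[edge(d,c,P[i],P[(i+1)%4],.020) for i in range(4)]
       ~~~~^^^^^^^^^^^^^^^^^^^^^^^^^^
  File "h.py", line 30, in edge
    vx,vy,x,y=cv2.fitLine(w,cv2.DIST_HUBER,0,.001,.001).ravel()
              ~~~~~~~~~~~^^^^^^^^^^^^^^^^^^^^^^^^^^^^^^
cv2.error: OpenCV(4.12.0) /io/opencv/modules/imgproc/src/linefit.cpp:50: error: (-215:Assertion failed) count > 0 in function 'fitLine2D_wods'
```

```bash
cat >> h.py <<'E'
FCP=np.array([.6257,.0957]); FY=.136
def fx():
    s=ctrl.get_state(); c,si=np.cos(FY),np.sin(FY); W=np.array([[c,si],[-si,c]])
    print("t",round(s["time"],2),"fixture xy mm",(W@(s["eef_pos"][:2]-FCP)*1e3).round(1),"z",s["eef_pos"][2].round(4),"F fix",(W@s["contact_force"][:2]).round(1),"fz",s["contact_force"][2].round(1),"yawerr",round((lambda v:np.arctan2(v[1],v[0]))(R.from_quat(s["tcp_rot"]).apply([0,1,0]))-np.pi/2-FY,4))
E
python3 -c "
from h import *
fx()"
```

```text
t 7.42 fixture xy mm [-152.1  -98.6] z 0.0821 F fix [-0.7 -0. ] fz -1.0 yawerr 0.0027
```

send_rows(
  translation=[
    [-0.1, 0, 0],
    [-0.1, 0, 0],
    [-0.1, 0, 0],
    [-0.1, 0, 0],
    [-0.1, 0, 0],
  ],
  rotation=[
    [0, 0, 0],
    [0, 0, 0],
    [0, 0, 0],
    [0, 0, 0],
    [0, 0, 0],
  ],
  grip=[10, 10, 10, 10, 10],
)

```text
time: 8.05
eef_pos: [0.5033, -0.0206, 0.0822]
tcp_rot: [-0.069, 0.998, -0.0, -0.0]
contact_force: [-1.3, -0.3, -2.6]
opening: 0.27
```

```bash
python3 -c "
from h import *
fx()
d=cam('scene');crop(d,180,100,200,150,4,'pics/e.png',1.4)"
```

```text
t 8.05 fixture xy mm [-137.1  -98.6] z 0.0822 F fix [-1.3 -0.1] fz -2.6 yawerr 0.0028
```

View pics/e.png

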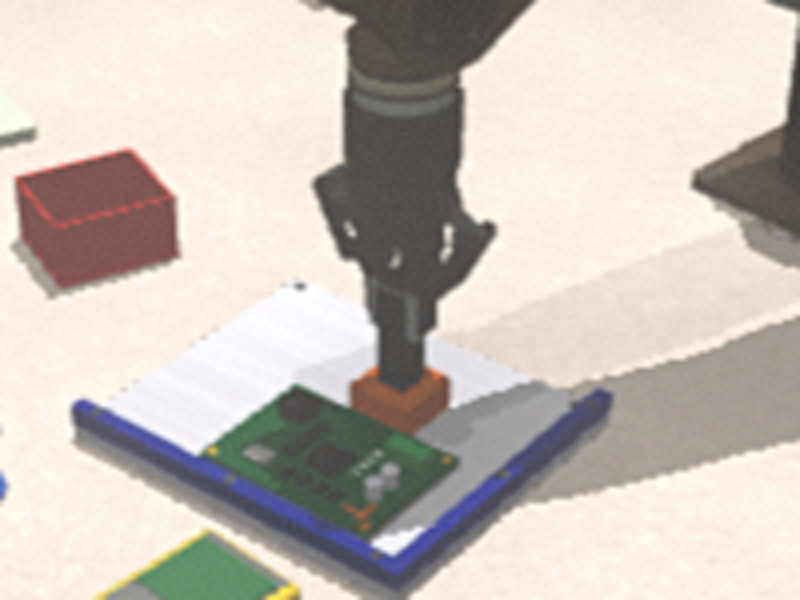

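The board is moving squarely with the foot (foot at (400,395)) and is close to the +x fence, with friction of about 1 N. I'll close the remaining gap slowly.

send_rows(
  translation=[
    [-0.08, 0, 0],
    [-0.08, 0, 0],
    [-0.07, 0, 0],
    [-0.06, 0, 0],
    [-0.05, 0, 0],
  ],
  rotation=[
    [0, 0, 0],
    [0, 0, 0],
    [0, 0, 0],
    [0, 0, 0],
    [0, 0, 0],
  ],
  grip=[10, 10, 10, 10, 10],
)

```text
time: 8.72
eef_pos: [0.5133, -0.0192, 0.0823]
tcp_rot: [-0.069, 0.998, -0.0, -0.0]
contact_force: [-1.4, -0.2, 0.0]
opening: 0.273
```

send_rows(
  translation=[
    [-0.03, 0, 0],
    [-0.02, 0, 0],
    [0, 0, 0],
  ],
  rotation=[
    [0, 0, 0],
    [0, 0, 0],
    [0, 0, 0],
  ],
  grip=[10, 10, 10],
)

```text
time: 9.1
eef_pos: [0.5142, -0.019, 0.082]
tcp_rot: [-0.069, 0.998, 0.0, -0.001]
contact_force: [-2.5, 0.1, -0.2]
opening: 0.267
```

```bash
python3 -c "
from h import *
fx()"
```

```text
t 9.1 fixture xy mm [-126.1  -98.5] z 0.082 F fix [-2.5  0.4] fz -0.2 yawerr 0.0028
```

send_rows(
  translation=[
    [-0.03, 0, 0],
    [-0.03, 0, 0],
    [0, 0, 0],
  ],
  rotation=[
    [0, 0, 0],
    [0, 0, 0],
    [0, 0, 0],
  ],
  grip=[10, 10, 10],
)

```text
time: 9.48
eef_pos: [0.5148, -0.0185, 0.0816]
tcp_rot: [-0.069, 0.998, 0.001, -0.002]
contact_force: [-5.3, -0.2, 0.3]
opening: 0.274
```

```bash
python3 -c "
from h import *
fx()"
```

```text
t 9.47 fixture xy mm [-125.4  -98.1] z 0.0816 F fix [-5.3  0.5] fz 0.3 yawerr 0.0028
```

send_rows(
  translation=[
    [0.2, 0, 0],
    [0.6, 0, 0],
    [0.6, 0, 0],
    [0, -0.8, 0],
    [0, -0.9, 0],
  ],
  rotation=[
    [0, 0, 0],
    [0, 0, 0.03],
    [0, 0, 0],
    [0, 0, 0],
    [0, 0, 0],
  ],
  grip=[10, 10, 10, 10, 10],
)

```text
time: 10.1
eef_pos: [0.483, -0.0757, 0.083]
tcp_rot: [-0.068, 0.998, -0.001, 0.002]
contact_force: [1.5, -0.5, -0.9]
opening: 0.268
```

send_rows(
  translation=[
    [0, -0.9, 0],
    [0, -0.9, 0],
    [0, -0.2, 0],
    [-0.5, 0, 0],
    [-0.9, 0, 0],
  ],
  rotation=[
    [0, 0, 0],
    [0, 0, 0],
    [0, 0, 0],
    [0, 0, 0],
    [0, 0, 0],
  ],
  grip=[10, 10, 10, 10, 10],
)

```text
time: 10.72
eef_pos: [0.5323, -0.1278, 0.0822]
tcp_rot: [-0.068, 0.998, 0.0, 0.0]
contact_force: [0.1, -0.0, -1.6]
opening: 0.271
```

send_rows(
  translation=[
    [-0.9, 0, 0],
    [-0.9, 0, 0],
    [-0.6, 0, 0],
    [0, 0, 0],
  ],
  rotation=[
    [0, 0, 0],
    [0, 0, 0],
    [0, 0, 0],
    [0, 0, 0],
  ],
  grip=[10, 10, 10, 10],
)

```text
time: 11.22
eef_pos: [0.6046, -0.1176, 0.0823]
tcp_rot: [-0.069, 0.998, -0.0, 0.001]
contact_force: [-1.2, 0.5, -1.4]
opening: 0.272
```

```bash
sed -i 's/    L=\[edge.*$/    L=[]\n    for i in range(4):\n        try: L.append(edge(d,c,P[i],P[(i+1)%4],.020))\n        except cv2.error: print("no edge",i); L.append((P[i],(P[(i+1)%4]-P[i])\/np.linalg.norm(P[(i+1)%4]-P[i]),0,0))/' h.py
python3 -c "
from h import *
fx()
d=cam('top')
G=rectpts(FCP,FY,[(0,-.029)])[0]
C=board(d,G,FY)
c,s=np.cos(FY),np.sin(FY)
print(((np.array(C)-FCP)@np.array([[c,-s],[s,c]])*1e3).round(1))
crop(d,190,140,130,130,5,'pics/f.png')"
```

```text
t 11.22 fixture xy mm [ -49.8 -208.4] z 0.0823 F fix [-1.2  0.6] fz -1.4 yawerr 0.0023
no edge 1
edge 151 0.29 yaw 0.1354
edge 0 0.0 yaw 0.136
edge 136 0.55 yaw 0.1362
edge 111 0.5 yaw 0.1382
corners [[0.6283, 0.0647], [0.6469, -0.072], [0.5497, -0.0853], [0.531, 0.0512]]
[[  -1.6  -31.1]
 [  -1.7 -169. ]
 [ -99.8 -169. ]
 [ -99.9  -31.3]]
```

View pics/f.png

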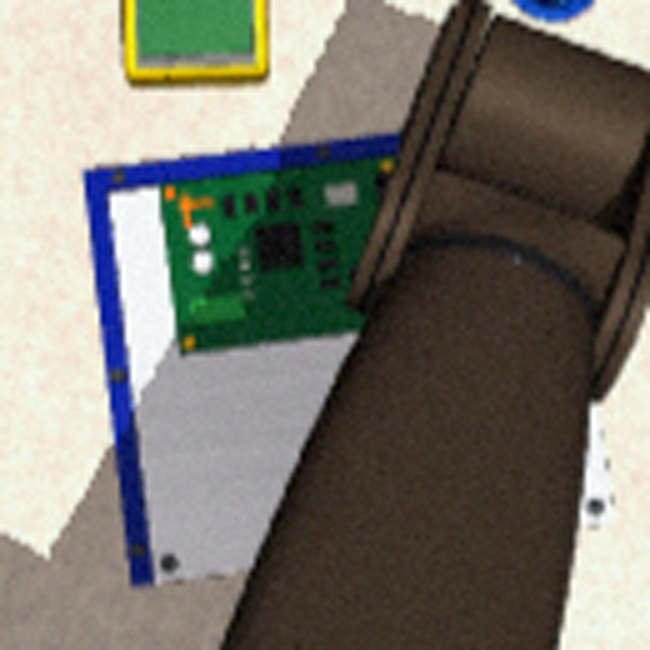

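The board is flush along the +x fence (top), yaw 0.136, with about 30 mm left to the +y fence. Next I'll push along +y (tool +y).

send_rows(
  translation=[
    [0, 0.15, 0],
    [0, 0.15, 0],
    [0, 0.1, 0],
    [0, 0.1, 0],
    [0, 0.1, 0],
  ],
  rotation=[
    [0, 0, 0.02],
    [0, 0, 0],
    [0, 0, 0],
    [0, 0, 0],
    [0, 0, 0],
  ],
  grip=[10, 10, 10, 10, 10],
)

```text
time: 11.9
eef_pos: [0.6004, -0.1014, 0.0824]
tcp_rot: [-0.067, 0.998, -0.001, 0.0]
contact_force: [-0.7, -2.3, -1.8]
opening: 0.273
```

send_rows(
  translation=[
    [0, 0.1, 0],
    [0, 0.1, 0],
    [0, 0.1, 0],
    [0, 0.1, 0],
    [0, 0.1, 0],
  ],
  rotation=[
    [0, 0, 0],
    [0, 0, 0],
    [0, 0, 0],
    [0, 0, 0],
    [0, 0, 0],
  ],
  grip=[10, 10, 10, 10, 10],
)

```text
time: 12.52
eef_pos: [0.5984, -0.0862, 0.0823]
tcp_rot: [-0.067, 0.998, -0.0, 0.0]
contact_force: [-0.1, -2.0, -1.2]
opening: 0.271
```

send_rows(
  translation=[
    [0, 0.08, 0],
    [0, 0.06, 0],
    [0, 0.04, 0],
    [0, 0, 0],
  ],
  rotation=[
    [0, 0, 0],
    [0, 0, 0],
    [0, 0, 0],
    [0, 0, 0],
  ],
  grip=[10, 10, 10, 10],
)

```text
time: 13.02
eef_pos: [0.5977, -0.0808, 0.0822]
tcp_rot: [-0.067, 0.998, 0.0, 0.0]
contact_force: [0.6, -1.0, -2.0]
opening: 0.273
```

```bash
cat > b.py <<'E'
from h import *
import sys
fx()
d=cam('top')
G=rectpts(FCP,FY,[(-.001,float(sys.argv[1]))])[0]
C=board(d,G,FY); c,s=np.cos(FY),np.sin(FY)
print(((np.array(C)-FCP)@np.array([[c,-s],[s,c]])*1e3).round(1).tolist())
E
python3 b.py -.004
```

```text
t 13.03 fixture xy mm [ -51.6 -171. ] z 0.0822 F fix [ 0.5 -1.1] fz -2.0 yawerr -0.0017
no edge 1
edge 147 0.51 yaw 0.1362
edge 0 0.0 yaw 0.136
edge 117 0.61 yaw 0.1445
edge 109 0.44 yaw 0.1366
corners [[0.625, 0.0878], [0.6435, -0.0472], [0.5469, -0.0604], [0.5273, 0.0743]]
[[-1.8, -7.7], [-1.7, -144.0], [-99.3, -144.0], [-100.4, -7.8]]
```

send_rows(
  translation=[
    [0, 0.06, 0],
    [0, 0.05, 0],
    [0, 0.04, 0],
    [0, 0.03, 0],
    [0, 0.03, 0],
  ],
  rotation=[
    [0, 0, -0.02],
    [0, 0, 0],
    [0, 0, 0],
    [0, 0, 0],
    [0, 0, 0],
  ],
  grip=[10, 10, 10, 10, 10],
)

```text
time: 13.7
eef_pos: [0.5968, -0.0746, 0.0822]
tcp_rot: [-0.068, 0.998, 0.0, -0.0]
contact_force: [0.1, -1.1, -1.4]
opening: 0.276
```

```bash
python3 -c "
from h import *
fx()"
```

```text
t 13.7 fixture xy mm [ -51.7 -164.9] z 0.0822 F fix [-0.  -1.1] fz -1.4 yawerr 0.0002
```

send_rows(
  translation=[
    [0, 0.02, 0],
    [0, 0.02, 0],
    [0, 0, 0],
  ],
  rotation=[
    [0, 0, 0],
    [0, 0, 0],
    [0, 0, 0],
  ],
  grip=[10, 10, 10],
)

```text
time: 14.08
eef_pos: [0.5967, -0.0738, 0.0822]
tcp_rot: [-0.068, 0.998, -0.0, 0.0]
contact_force: [0.3, -1.4, -2.0]
opening: 0.272
```

```bash
python3 -c "
from h import *
fx()"
```

```text
t 14.07 fixture xy mm [ -51.7 -164. ] z 0.0822 F fix [ 0.1 -1.4] fz -2.0 yawerr 0.0003
```

Still sliding with no wall yet; continuing in ~1 mm increments.

send_rows(
  translation=[
    [0, 0.03, 0],
    [0, 0.02, 0],
    [0, 0, 0],
  ],
  rotation=[
    [0, 0, 0],
    [0, 0, 0],
    [0, 0, 0],
  ],
  grip=[10, 10, 10],
)

```text
time: 14.45
eef_pos: [0.5965, -0.0734, 0.0823]
tcp_rot: [-0.068, 0.998, -0.002, -0.0]
contact_force: [-1.0, -6.3, -2.2]
opening: 0.271
```

```bash
python3 b.py -.001
```

```text
t 14.45 fixture xy mm [ -51.8 -163.6] z 0.0823 F fix [-1.8 -6.1] fz -2.2 yawerr 0.0008
no edge 1
edge 135 0.51 yaw 0.1347
edge 0 0.0 yaw 0.136
edge 88 0.63 yaw 0.1447
edge 112 0.63 yaw 0.1376
corners [[0.624, 0.0941], [0.6428, -0.0443], [0.546, -0.0575], [0.5259, 0.0805]]
[[-1.9, -1.4], [-2.0, -141.0], [-99.8, -141.0], [-101.0, -1.6]]
```

send_rows(
  translation=[
    [0, -0.2, 0],
    [0, -0.5, 0],
    [0.6, 0, 0],
    [0.9, 0, 0],
    [0.9, 0, 0],
  ],
  rotation=[
    [0, 0, 0],
    [0, 0, 0],
    [0, 0, 0],
    [0, 0, 0],
    [0, 0, 0],
  ],
  grip=[10, 10, 10, 10, 10],
)

```text
time: 15.12
eef_pos: [0.5275, -0.103, 0.0822]
tcp_rot: [-0.068, 0.998, 0.0, 0.0]
contact_force: [0.1, 0.1, -2.1]
opening: 0.273
```

send_rows(
  translation=[
    [0.9, 0, 0],
    [0.5, 0, 0],
    [0, 0.8, 0],
    [0, 0.9, 0],
    [0, 0.9, 0],
  ],
  rotation=[
    [0, 0, 0],
    [0, 0, 0],
    [0, 0, 0],
    [0, 0, 0],
    [0, 0, 0],
  ],
  grip=[10, 10, 10, 10, 10],
)

```text
time: 15.75
eef_pos: [0.4763, -0.0306, 0.0826]
tcp_rot: [-0.068, 0.998, 0.0, 0.001]
contact_force: [0.3, 0.6, -2.1]
opening: 0.274
```

send_rows(
  translation=[
    [0, 0.9, 0],
    [0, 0.3, 0],
    [-0.3, 0, 0],
    [-0.4, 0, 0],
    [-0.2, 0, 0],
  ],
  rotation=[
    [0, 0, 0],
    [0, 0, 0],
    [0, 0, 0],
    [0, 0, 0],
    [0, 0, 0],
  ],
  grip=[10, 10, 10, 10, 10],
)

```text
time: 16.38
eef_pos: [0.4993, 0.0075, 0.0825]
tcp_rot: [-0.068, 0.998, -0.0, 0.001]
contact_force: [-0.7, -0.3, -1.5]
opening: 0.269
```

```bash
python3 b.py -.001
```

```text
t 16.38 fixture xy mm [-137.2  -70.2] z 0.0825 F fix [-0.8 -0.2] fz -1.5 yawerr -0.0007
no edge 2
edge 152 0.33 yaw 0.139
edge 119 0.8 yaw 0.1387
edge 0 0.0 yaw 0.136
edge 89 0.85 yaw 0.1439
corners [[0.6238, 0.0943], [0.643, -0.043], [0.5446, -0.0567], [0.5259, 0.0801]]
[[-2.1, -1.1], [-1.7, -139.7], [-101.0, -140.0], [-101.0, -1.9]]
```

send_rows(
  translation=[
    [-0.1, 0, 0],
    [-0.1, 0, 0],
    [-0.08, 0, 0],
    [-0.04, 0, 0],
    [0, 0, 0],
  ],
  rotation=[
    [0, 0, 0],
    [0, 0, 0],
    [0, 0, 0],
    [0, 0, 0],
    [0, 0, 0],
  ],
  grip=[10, 10, 10, 10, 10],
)

```text
time: 17.05
eef_pos: [0.5072, 0.0096, 0.0822]
tcp_rot: [-0.068, 0.998, -0.0, 0.0]
contact_force: [0.1, -0.3, -0.9]
opening: 0.27
```

send_rows(
  translation=[
    [-0.03, 0, 0],
    [-0.03, 0, 0],
    [0, 0, 0],
  ],
  rotation=[
    [0, 0, 0],
    [0, 0, 0],
    [0, 0, 0],
  ],
  grip=[10, 10, 10],
)

```text
time: 17.42
eef_pos: [0.509, 0.0098, 0.0823]
tcp_rot: [-0.068, 0.998, -0.0, 0.0]
contact_force: [-0.4, -0.4, -2.3]
opening: 0.269
```

```bash
python3 -c "
from h import *
fx()"
```

```text
t 17.43 fixture xy mm [-127.2  -69.3] z 0.0823 F fix [-0.5 -0.4] fz -2.3 yawerr 0.0002
```

send_rows(
  translation=[
    [-0.03, 0, 0],
    [-0.02, 0, 0],
    [0, 0, 0],
  ],
  rotation=[
    [0, 0, 0],
    [0, 0, 0],
    [0, 0, 0],
  ],
  grip=[10, 10, 10],
)

```text
time: 17.8
eef_pos: [0.51, 0.01, 0.082]
tcp_rot: [-0.068, 0.998, 0.0, -0.001]
contact_force: [-1.1, -1.1, -0.6]
opening: 0.27
```

send_rows(
  translation=[
    [-0.03, 0, 0],
    [0, 0, 0],
  ],
  rotation=[
    [0, 0, 0],
    [0, 0, 0],
  ],
  grip=[10, 10],
)

```text
time: 18.05
eef_pos: [0.5105, 0.0102, 0.0819]
tcp_rot: [-0.068, 0.998, 0.0, -0.001]
contact_force: [-3.0, -0.5, 0.1]
opening: 0.274
```

```bash
python3 -c "
from h import *
fx()"
```

```text
t 18.05 fixture xy mm [-125.7  -69.1] z 0.0819 F fix [-3.1 -0.1] fz 0.1 yawerr 0.0001
```

send_rows(
  translation=[
    [-0.03, 0, 0],
    [-0.02, 0, 0],
    [0, 0, 0],
  ],
  rotation=[
    [0, 0, 0],
    [0, 0, 0],
    [0, 0, 0],
  ],
  grip=[10, 10, 10],
)

```text
time: 18.42
eef_pos: [0.511, 0.0105, 0.0816]
tcp_rot: [-0.068, 0.998, 0.0, -0.003]
contact_force: [-5.6, -0.1, 0.5]
opening: 0.273
```

```bash
python3 -c "
from h import *
fx()"
```

```text
t 18.43 fixture xy mm [-125.2  -68.9] z 0.0816 F fix [-5.5  0.7] fz 0.5 yawerr 0.0004
```

send_rows(
  translation=[
    [0.2, 0, 0],
    [0.6, 0, 0],
    [0.6, 0, 0],
    [0, 0, -0.8],
    [0, 0, -0.9],
  ],
  rotation=[
    [0, 0, 0],
    [0, 0, 0],
    [0, 0, 0],
    [0, 0, 0.6],
    [0, 0, 0.6],
  ],
  grip=[10, 10, 10, 10, 10],
)

```text
time: 19.05
eef_pos: [0.4718, 0.0047, 0.1339]
tcp_rot: [-0.015, 1.0, -0.0, 0.002]
contact_force: [0.9, -0.4, -2.5]
opening: 0.274
```

send_rows(
  translation=[
    [0, 0, -0.5],
    [0, 0, 0],
  ],
  rotation=[
    [0, 0, 0.7],
    [0, 0, 0.7],
  ],
  grip=[10, 10],
)

```text
time: 19.3
eef_pos: [0.4737, 0.0044, 0.1508]
tcp_rot: [0.046, 0.999, -0.0, 0.004]
contact_force: [0.1, 0.9, -1.9]
opening: 0.274
```

```bash
python3 -c "
from h import *
go(.509,.3575,.15,1.481)"
```

```text
t 19.3 pos [0.4737 0.0044 0.1508] yang 1.478 F [ 0.08  0.92 -1.87] open 23.4
 before turn [-0.081 11.83   0.025] after turn [-0.117 11.829  0.026] turn units -0.034 tilt [ 0.49 -0.06]
```

send_rows(
  translation=[
    [-0.01, 0.9, 0],
    [-0.01, 0.9, 0],
    [-0.01, 0.9, 0],
    [-0.01, 0.9, 0],
    [-0.01, 0.9, 0],
  ],
  rotation=[
    [0, 0, 0],
    [0, 0, 0],
    [0, 0, 0],
    [0, 0, 0],
    [0, 0, 0],
  ],
  grip=[10, 10, 10, 10, 10],
)

```text
time: 19.92
eef_pos: [0.4862, 0.1401, 0.1489]
tcp_rot: [0.045, 0.999, 0.001, 0.002]
contact_force: [-0.3, -0.2, -1.5]
opening: 0.274
```

send_rows(
  translation=[
    [-0.01, 0.9, 0],
    [-0.01, 0.9, 0],
    [-0.01, 0.9, 0],
    [-0.01, 0.9, 0],
    [-0.01, 0.9, 0],
  ],
  rotation=[
    [0, 0, 0],
    [0, 0, 0],
    [0, 0, 0],
    [0, 0, 0],
    [0, 0, 0],
  ],
  grip=[10, 10, 10, 10, 10],
)

```text
time: 20.55
eef_pos: [0.4998, 0.2747, 0.1488]
tcp_rot: [0.045, 0.999, 0.001, 0.002]
contact_force: [0.0, 0.6, -1.6]
opening: 0.27
```

send_rows(
  translation=[
    [-0.01, 0.9, 0],
    [-0.01, 0.9, 0],
    [0, 0.9, 0],
    [0, 0.13, 0],
    [0, 0, 0],
  ],
  rotation=[
    [0, 0, 0],
    [0, 0, 0],
    [0, 0, 0],
    [0, 0, 0],
    [0, 0, 0],
  ],
  grip=[10, 10, 10, 10, 10],
)

```text
time: 21.18
eef_pos: [0.5072, 0.3578, 0.1482]
tcp_rot: [0.045, 0.999, 0.0, 0.001]
contact_force: [0.0, -0.7, -2.1]
opening: 0.27
```

```bash
python3 -c "
from h import *
go(.509,.3575,.075,1.481)
d=cam('top'); fence(d); crop(d,195,150,120,110,5,'pics/g.png')
e=cam('scene'); crop(e,190,170,260,140,3,'pics/i.png',1.4)"; python3 b.py -.001
```

```text
t 21.18 pos [0.5072 0.3578 0.1482] yang 1.4805 F [ 0.04 -0.75 -2.11] open 23.1
 before turn [-0.059 -0.005  2.441] after turn [-0.059 -0.005  2.441] turn units -0.005 tilt [0.06 0.02]
in x 273 0.48 yaw 0.1368
in y 218 0.29 yaw 0.1327
out x 289 0.53 yaw 0.1369
out y 234 0.28 yaw 0.1347
inner corner [0.6268 0.096 ] outer-12mm corner [[0.6243 0.0944]]
t 21.27 fixture xy mm [-82.1 275.1] z 0.1482 F fix [ 0.7 -0.6] fz -2.0 yawerr -0.2273
edge 153 0.28 yaw 0.1366
edge 110 0.54 yaw 0.1386
edge 154 0.31 yaw 0.1376
edge 108 0.25 yaw 0.1342
corners [[0.6242, 0.0941], [0.6431, -0.0429], [0.5457, -0.0564], [0.5267, 0.0809]]
[[-1.7, -1.4], [-1.6, -139.6], [-99.9, -139.9], [-100.1, -1.3]]
```

View pics/g.png

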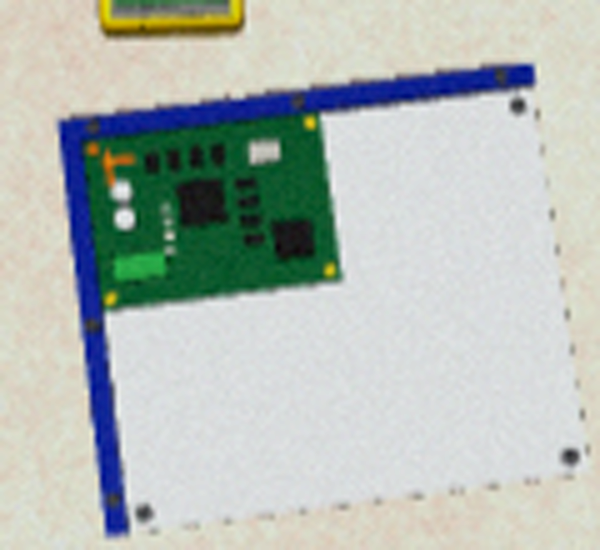

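View pics/i.png

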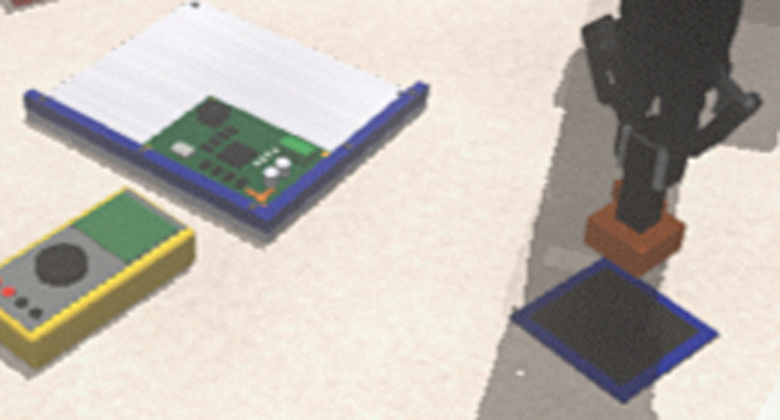

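The board is tight in the corner with no white sliver along either fence, the orange corner is at (90,150), and the pusher is hovering over the empty pad. Now I'll set it down.

send_rows(
  translation=[
    [-0.05, 0, 0.7],
    [0, 0, 0.7],
    [0, 0, 0.6],
    [0, 0, 0.3],
    [0, 0, 0.1],
  ],
  rotation=[
    [0, 0, 0],
    [0, 0, 0],
    [0, 0, 0],
    [0, 0, 0],
    [0, 0, 0],
  ],
  grip=[10, 10, 10, 10, 10],
)

```text
time: 21.95
eef_pos: [0.508, 0.3575, 0.075]
tcp_rot: [0.045, 0.999, -0.0, -0.001]
contact_force: [0.3, 0.2, -1.2]
opening: 0.27
```

send_rows(
  translation=[
    [0, 0, 0.05],
    [0, 0, 0.03],
    [0, 0, 0],
  ],
  rotation=[
    [0, 0, 0],
    [0, 0, 0],
    [0, 0, 0],
  ],
  grip=[10, 10, 10],
)

```text
time: 22.32
eef_pos: [0.5088, 0.3578, 0.0744]
tcp_rot: [0.045, 0.999, 0.0, 0.0]
contact_force: [-0.6, -0.2, -2.0]
opening: 0.271
```

```bash
python3 -c "
from h import *
go(.509,.3575,.0718,1.481)"
```

```text
t 22.32 pos [0.5088 0.3578 0.0744] yang 1.4801 F [-0.57 -0.21 -2.05] open 23.2
 before turn [-0.008 -0.01   0.087] after turn [-0.008 -0.01   0.087] turn units -0.01 tilt [0.05 0.02]
```

send_rows(
  translation=[
    [0, 0, 0.04],
    [0, 0, 0.04],
    [0, 0, 0],
  ],
  rotation=[
    [0, 0, 0],
    [0, 0, 0],
    [0, 0, 0],
  ],
  grip=[10, 10, 10],
)

```text
time: 22.7
eef_pos: [0.5086, 0.3577, 0.0719]
tcp_rot: [0.045, 0.999, 0.0, 0.0]
contact_force: [-0.5, 0.5, 0.6]
opening: 0.267
```

```bash
python3 -c "
from h import *
go(.509,.3575,.0718,1.481)"
```

```text
t 22.7 pos [0.5086 0.3577 0.0719] yang 1.4801 F [-0.46  0.48  0.63] open 22.8
 before turn [-0.014 -0.006  0.002] after turn [-0.014 -0.006  0.002] turn units -0.01 tilt [0.02 0.  ]
```

Foot is on the pad (Fz went from −2.0 to +0.6). Release and rise.

send_rows(
  translation=[
    [0, 0, 0],
    [0, 0, 0],
    [0, 0, 0],
    [0, 0, 0],
    [0, 0, 0],
  ],
  rotation=[
    [0, 0, 0],
    [0, 0, 0],
    [0, 0, 0],
    [0, 0, 0],
    [0, 0, 0],
  ],
  grip=[35, 60, 85, 85, 85],
)

```text
time: 23.32
eef_pos: [0.5085, 0.3577, 0.0714]
tcp_rot: [0.045, 0.999, 0.0, 0.0]
contact_force: [0.3, 0.6, 0.5]
opening: 0.996
```

send_rows(
  translation=[
    [0, 0, -0.3],
    [0, 0, -0.6],
    [0, 0, -0.9],
    [0, 0, -0.9],
    [0, 0, -0.9],
  ],
  rotation=[
    [0, 0, 0],
    [0, 0, 0],
    [0, 0, 0],
    [0, 0, 0],
    [0, 0, 0],
  ],
  grip=[85, 85, 85, 85, 85],
)

```text
time: 23.95
eef_pos: [0.5089, 0.3578, 0.1822]
tcp_rot: [0.045, 0.999, 0.001, 0.001]
contact_force: [-0.2, 0.0, -1.0]
opening: 0.995
```

send_rows(
  translation=[
    [0, 0, -0.9],
    [0.9, 0.3, -0.3],
    [0.9, 0.3, 0],
    [0.9, 0.3, 0],
    [0, 0, 0],
  ],
  rotation=[
    [0, 0, 0],
    [0, 0, 0],
    [0, 0, 0],
    [0, 0, 0],
    [0, 0, 0],
  ],
  grip=[85, 85, 85, 85, 85],
)

```text
time: 24.58
eef_pos: [0.4292, 0.3927, 0.2172]
tcp_rot: [0.044, 0.999, 0.001, 0.001]
contact_force: [0.2, -0.3, -0.0]
opening: 0.989
```

```bash
python3 b.py -.001; python3 m.py | grep -A0 -E "pad|foot"; python3 -c "
from h import *
d=cam('top');e=cam('scene')
crop(e,170,120,290,200,2.7,'pics/k.png',1.4)"
```

```text
t 24.57 fixture xy mm [-154.4  320.9] z 0.2172 F fix [ 0.2 -0.3] fz -0.0 yawerr -0.2244
edge 153 0.27 yaw 0.1353
edge 110 0.55 yaw 0.137
edge 154 0.35 yaw 0.1365
edge 108 0.26 yaw 0.1346
corners [[0.6243, 0.0941], [0.643, -0.0429], [0.5455, -0.0563], [0.5267, 0.0809]]
[[-1.6, -1.4], [-1.7, -139.7], [-100.0, -139.8], [-100.1, -1.3]]
top pad [100 197  42  41 436] [[141, 200], [136, 237], [100, 233], [105, 197]] [[0.5597, 0.2987], [0.4523, 0.3084], [0.4631, 0.4119], [0.5675, 0.4034]]
top foot [109 208  19  18 129] [[127, 209], [125, 224], [109, 223], [111, 208]] [[0.5309, 0.3311], [0.4882, 0.3347], [0.4907, 0.3798], [0.5333, 0.3764]]
scene pad [361 260  27  31 143] [[387, 260], [380, 290], [361, 275]] [[0.473, 0.3123], [0.5645, 0.3585], [0.5575, 0.301]]
scene foot [382 264  30  18 191] [[411, 272], [398, 281], [382, 268], [389, 264], [406, 267]] [[0.4919, 0.3855], [0.5362, 0.3816], [0.5279, 0.3336], [0.5057, 0.3368], [0.4862, 0.3688]]
```

View pics/k.png

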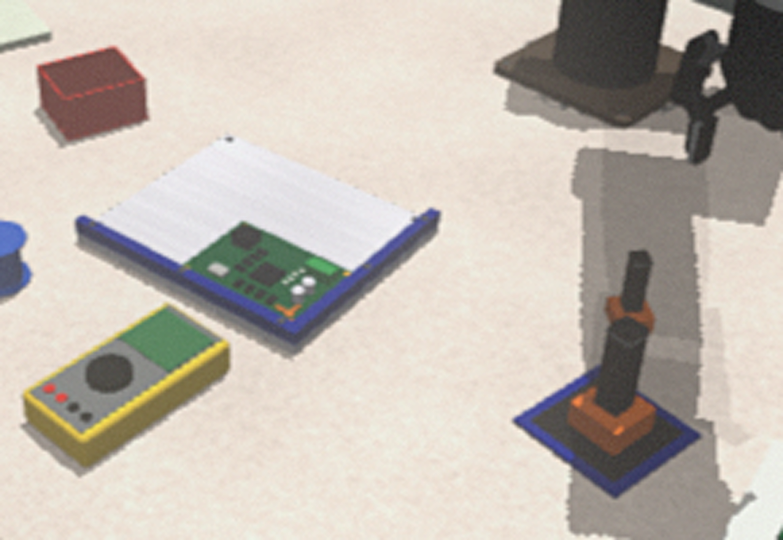

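The pusher stands upright and centred on the pad at (612,415). The board is in the fence corner at (290,320), and the bin, multimeter, spool and decoy look undisturbed. I'll hand it in.

```bash
python3 -c "
from plant import ticket
print(ticket.sign_off())"
```

```text
the job is handed in; nothing more can be done
None
```

The job is done and handed in at about 24.6 s of the 58 s allowed; sign-off reports no verdict.

I pushed the board with the pusher's foot onto the +x fence, then onto the +y fence, then pressed it against +x once more. Each push went on until the fence pushed back with about 5–6 N. The pusher then went back on its pad and was released.

**Last checks**
- **Board angle:** the edges are at yaw 0.135–0.137 rad, against 0.133–0.137 for the fences.
- **Gap:** no gap shows in either camera view. The numbers put the orange corner about 1.5 mm short on both axes. I read that as measurement error, because the colour fit also measures the board 1–2 mm too small, calibration is only good to about 2 mm, and the fence contact was felt on both sides. I did not re-press +y after the second +x push, but the fitted position did not shift.
- **Pusher:** it stands upright and roughly centred on the pad, well inside the rim, and the gripper is clear of it.
- **Other things:** the bin, multimeter, spool and small decoy pusher look undisturbed in the last picture. I checked these by eye, not by measurement.

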